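# Cap the glue pot to its vent position

### The job

The glue pot has just been filled: lift the used strainer out of its filler neck and drop it into the scrap tub. Then fit the pot's bayonet cap, pins down through the two notches, press it against the springy gasket and twist it clockwise only half-way to the lock, to the vent mark, well short of the click, and keep hold of it there while I bleed the air line: finish with the cap still in your grip. Leave the glue bottle, bar clamp and offcut where they are.

Things in the scene. Friction and masses are not known exactly. Their poses are not given: they have to be found in the camera images.
- neck (a point): Filler neck on top of the aluminium glue pot (124 mm wide, bolted down, round gauge on its +x side). Point: centre of the steel rim's top, 165 mm above the bench, z up. Rim: 38 mm bore, 5 mm thick, with two entry notches for the cap's pins at +x and -x, 15 mm wide, out to 30 mm from the axis; long ribs on the collar mark them. The cap turns only clockwise from above (other way blocked).
- gasket (a joint): Springy black gasket ring round the rim, 33 to 39 mm from the axis; value: how far it is pressed down, 0 (free, top 5 mm above the rim) to 0.005 m. Pushes up with 5 N at first, 8 N at 2 mm, 12 N at 5 mm. The cap must press it down over 2 mm (best 3 to 4) before its pins can turn under the rim; then it holds the pins up against the rim.
- vent_mark (a point): Single short rib on the collar round the neck, 47 mm from the neck's axis and 11 mm below the rim's top: it marks the vent position, half-way to the lock, 40 degrees clockwise (from above) from the +x notch. One end of the cap's grip bar points at it then (a twin rib lies opposite). Axes as the neck's.
- lock_mark (a point): Pair of short ribs on the collar, 47 mm from the neck's axis: one end of the cap's bar points here when locked, 80 degrees clockwise from the +x notch. From about 55 degrees on the pins meet the click bump (1.8 mm deep under the rim); they snap over it at 68 degrees. Axes as the neck's.
- cap_bar (a point): Centre of the bayonet cap's black grip bar: 64 mm long along x, 12 mm thick along y, 34 mm high (the disc is 17 mm below this point), 5 mm high feet at its ends. The cap stands on the bench bar up, this point 39 mm above its underside; 0.22 kg, z up, same after half a turn. When the disc touches the free gasket this point is 27 mm above the neck point; gasket fully pressed: 22 mm.
- cap_pins (a point): The cap's bayonet pins, point on its axis 6 mm above its underside: two round pins 6 mm thick along +x and -x (under the bar's ends), tips 24 mm from the axis. They stick out of a spigot 32 mm in diameter and 17 mm long; above it the aluminium disc, 80 mm in diameter, 5 mm thick. Axes as the bar's.
- strainer_bar (a point): Handle bar of the used strainer, a white plastic basket (0.06 kg) hanging in the neck, its flange (74 mm wide, 3 mm thick) on the gasket. The handle is an arch: bar 58 mm long along x, 9 mm thick along y, 14 mm high, point at its middle, 34 mm above the flange's underside, z up. The basket reaches 70 mm below this point, 31 mm wide at most.
- tub: Grey plastic scrap tub fixed to the bench, open on top, a few wood scraps on its floor. Origin at the centre of its underside; 200 mm along x, 160 mm along y, 95 mm high, walls 4 mm (rim lip 212 by 174 mm).
- glue_bottle: Bystander: yellow glue bottle, 62 mm in diameter and 170 mm high, standing; origin under its centre. Leave it alone.
- bar_clamp: Bystander: black one-hand bar clamp with an orange trigger lying on the bench beyond the pot, 260 mm long along its x, about 24 mm high; origin under the middle of the bar. Leave it alone.
- offcut: Bystander: wood offcut 110 x 60 x 34 mm lying on the bench; origin under its centre. Leave it alone.
Things that resemble listed ones, but are neither listed nor needed, are in the scene too. Leave any brown look-alike of the part that bears strainer_bar alone.

How it is judged:
By the outcome, as a careful person would: the job done as asked, in the order asked, and still so for the second after the job is handed in, while the arm keeps its last pose, push and grip.
It also fails if it takes over 58 s, if anything falls off the work surface, if the arm or the gripper's body presses on something with over 40 N, if the wrist force passes 120 N, or if a joint passes its speed limit or range.

### The arm

A 6-joint arm with a two-finger parallel gripper is mounted at the origin on the work surface. World frame = base frame: x ahead of the robot, y to its left, z up, the work surface at z = 0. Lengths are in mm, angles in rad, forces in N, time in s.
With the tool pointing down it reaches from about 275 to 750 mm from the base axis. Payload 10.2 kg.
Tool frame: the origin (TCP) lies at the very end of the fingers, on their centre line; the grasp point (between the pads) lies 19 mm behind it; z points along the fingers, y is the line along which they close (so a half turn about z gives the same grasp; the last joint's range is limited). The gripper opens to 85 mm and grips with 20 to 120 N. Pads are 22 mm wide; open, the fingers measure 114 mm over their backs; the gripper's body (76 mm by 85 mm) begins 54 mm behind the grasp point. The pads swing forward as they close: fully open they stand 13 mm farther back than shut.
Start: joints at [0.939, 0.313, 1.498, -0, 1.331, -0.223], TCP at [208.705, 481.74, 231.294] pointing down, gripper open.
Joint ranges: [-2.94, 2.94], [-0.97, 2.17], [0.19, 2.56], [-1.23, 4.37], [0.02, 3.11], [-2.88, 2.88]. Speed limits (rad/s): [2.39, 2.39, 3.01, 3.14, 3.14, 3.14].

### API

Orientations are given as a unit quaternion [w, x, y, z].
In Python, from rig import monitor, eyes, job gives the robot as it stands. The module is installed in compiled form; this text tells all that it offers.
- The arm moves only by the tool send_rows, never from a script. Its argument "targets" is one flat list of numbers, 7 for each row, row after row: the turn, a rotation vector about the tool's x, y, z in degrees, then the shift along the tool's x, y, z in units of 60 mm (1.0 is 60 mm), then the opening, from -1 (shut) to 1 (fully open), so that 0 is half open. A call has 1 to 5 rows; each row shifts and turns the commanded pose from where the row before left it, along the tool's axes as they then stand; what a row does not reach is not made up. A row lasts 1/8 s, in which the tool goes at most 62.5 mm and 10.7 degrees, less where a joint would pass 70% of its speed; a pose out of reach is approached as far as the arm can. A call is refused whole if a number of a shift passes 1 or a number of a turn 10.7, either way. A call with a gripper value outside its range is refused whole. The fingers move at their own pace and stop on an object; "newtons" is the grip in N (left out, the last holds). Time passes only in rows, so rows that do not move let the fingers close. It gives the time, the measured TCP pose, the force, the opening and the grip force at its end, in the units of the state.
- monitor.sense(): the state, without advancing time (a new reading comes with each control period).
- eyes.capture(name): name is "scene" or "top"; returns a dict with "img" (384x512x3 uint8, red, green, blue), "K" (3x3 intrinsics, pixels), "distortion" ([k1, k2, p1, p2, k3] as OpenCV has them; the pictures are not rectified), "R" (3x3) and "t" (3): a world point X has camera coordinates R X + t. Camera axes: x right, y down, z forward; pixel columns grow to the right and rows downward; lengths in mm; the calibration is good to about 2 mm. A picture is of the moment at which its call begins. There is no depth.
- job.finish_job(): hands the job in; it is judged then, once.
The state is a dict: "time_s": time; "joints": joint angles; "dq": joint speeds; "tau": joint torques, N m; "eef_pos": TCP position; "ee_rot": TCP orientation; "force": force on the tool from outside, world axes, zero at the start; "wrist_torque": the same for the moment, N m; "grip_width": opening from 0.0 (shut) to 1.0 (fully open); "grip_force": force on a finger pad.
Only numpy, scipy, OpenCV 4.12 (cv2) and the standard library are available. Lean on these libraries where they do the work, as an engineer would, in place of code of your own. Each camera call takes 0.05 s, during which the arm holds its last target. There are 200 camera calls.

## Working session

There is one attempt and no reset: what is moved stays moved. The work goes in short steps, Python scripts to look and compute and a tool call to move; the robot and the scene stay as the last step left them, time stands still between calls to the robot, and variables do not carry over. Pictures are saved under pics/ and viewed, at most 10 in all, crops included, and the job is handed in when it is done.

Besides the shell and the picture viewer there is one more tool, called after "Emit:" as name(argument=value, ...) on one line, values as JSON. send_rows: Moves the arm, as the interface text tells. Its arguments: {"type":"object","properties":{"targets":{"type":"array","items":{"type":"number"}},"newtons":{"type":"number"}},"required":["targets"]}

```bash
mkdir -p pics
cat > h.py <<'E'
import numpy as np, cv2
from rig import monitor, eyes, job
from scipy.spatial.transform import Rotation as Ro
def cap(n,f=None):
    c=eyes.capture(n)
    if f: cv2.imwrite(f,cv2.cvtColor(c["img"],cv2.COLOR_RGB2BGR))
    return c
def ray(c,uv):
    p=cv2.undistortPoints(np.array([[uv]],float),np.array(c["K"]),np.array(c["distortion"]))[0,0]
    R=np.array(c["R"]);t=np.array(c["t"]);return -R.T@t,R.T@np.array([p[0],p[1],1])
def onz(c,uv,z):
    o,d=ray(c,uv);return o+d*(z-o[2])/d[2]
def two(c1,u1,c2,u2):
    o1,d1=ray(c1,u1);o2,d2=ray(c2,u2)
    s=np.linalg.lstsq(np.c_[d1,-d2],o2-o1,rcond=None)[0]
    a=o1+d1*s[0];b=o2+d2*s[1];return (a+b)/2,np.linalg.norm(a-b)
def proj(c,X):
    r=cv2.Rodrigues(np.array(c["R"]))[0]
    return cv2.projectPoints(np.array(X,float).reshape(-1,3),r,np.array(c["t"],float),np.array(c["K"]),np.array(c["distortion"]))[0][:,0]
E
python3 - <<'E'
from h import *
a=cap("scene");b=cap("top")
im=np.vstack([a["img"],b["img"]])[...,::-1]
cv2.imwrite("pics/a.png",cv2.resize(a["img"][...,::-1],(800,600)));cv2.imwrite("pics/b.png",cv2.resize(b["img"][...,::-1],(800,600)))
for c in(a,b):print(-np.array(c["R"]).T@np.array(c["t"]),np.array(c["R"])[2],np.array(c["K"])[0])
s=monitor.sense();print(s["ee_rot"],s["eef_pos"],s["time_s"])
E
```

```text
[ 990.78792634 -595.38530362  974.99157436] [-0.39681188  0.5392953  -0.74276571] [484.15110604   0.         258.09999857]
[ 470.03584956    6.25367378 1337.51088063] [ 0.06769279  0.01234596 -0.99762982] [454.71927887   0.         260.75788877]
[-2.43576430e-04  2.02995040e-01  9.79179587e-01 -5.39209321e-04] [208.56622779 481.53645583 230.78840601] 0.1
```

View pics/a.png

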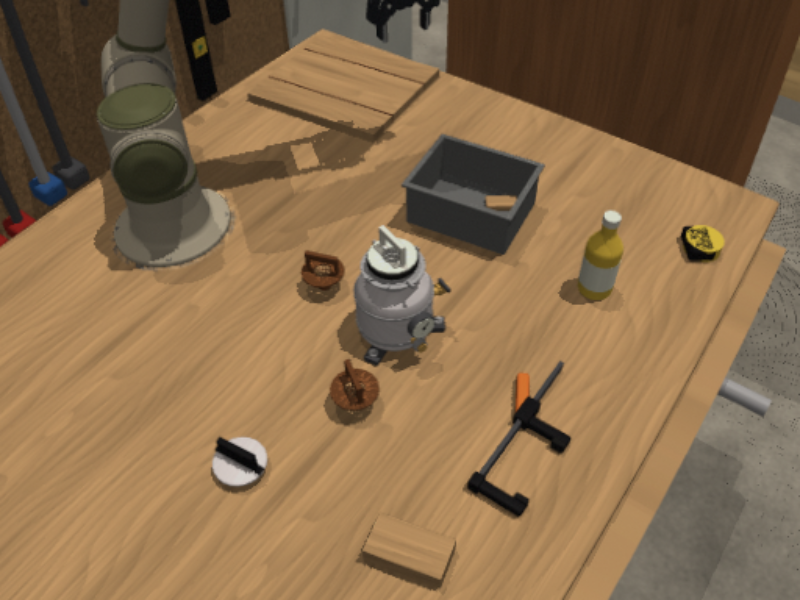

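View pics/b.png

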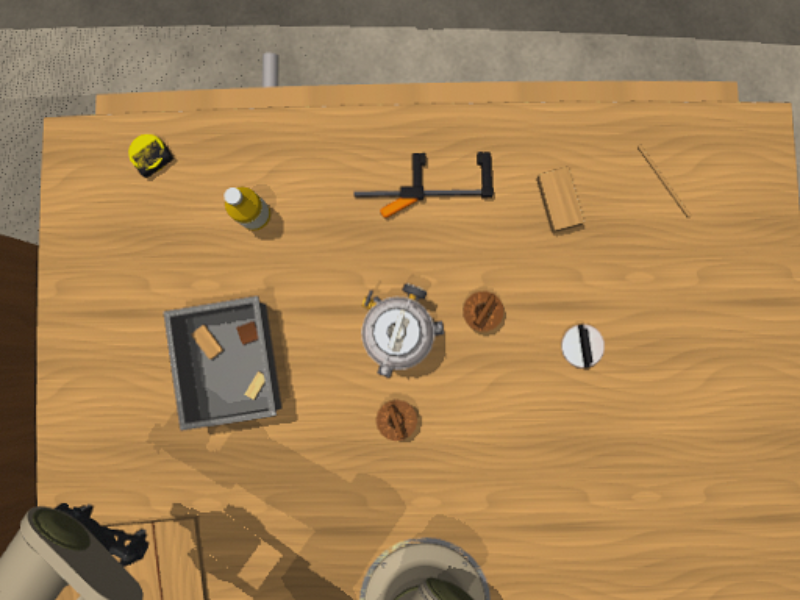

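Scene view (800-px scale): the white strainer sits in the pot neck at (393,250). The candidates for it are this white one and two brown look-alikes at (322,272) and (354,392). Only the white one hanging in the neck fits the description. The cap is at (240,460), and at (583,346) in the top view. The tub is at (222,362) in the top view. I'll confirm with enlarged crops.

Run:
```python
from h import *
a=cap("scene");b=cap("top")
def crop(c,x,y,w,h,k):return cv2.resize(c["img"][y:y+h,x:x+w,::-1],None,fx=k,fy=k,interpolation=cv2.INTER_CUBIC)
# scene pot crop, top pot crop, top cap crop, scene cap crop
L=np.hstack([crop(a,210,135,90,70,4.4)[:300,:396],crop(b,220,175,66,50,6)[:300,:396]])
M=np.hstack([crop(a,132,270,66,50,6)[:300,:396],crop(b,340,195,66,50,6)[:300,:396]])
print(L.shape,M.shape)
cv2.imwrite("pics/c.png",np.vstack([L,M]))
def ctr(c,mask,x0,y0,x1,y1):
    m=np.zeros_like(mask);m[y0:y1,x0:x1]=mask[y0:y1,x0:x1]
    k=max(cv2.findContours(m,cv2.RETR_EXTERNAL,cv2.CHAIN_APPROX_NONE)[0],key=cv2.contourArea)
    return k
for n,c,box,bx in(("s",a,(130,270,180,320),0),("t",b,(350,200,395,240),0)):
    g=cv2.cvtColor(c["img"],cv2.COLOR_RGB2HSV)
    w=((g[...,1]<60)&(g[...,2]>120)).astype(np.uint8);d=(g[...,2]<60).astype(np.uint8)
    k=ctr(c,w|d,*box);kb=ctr(c,d,*box)
    rb=cv2.minAreaRect(kb);hull=cv2.fitEllipse(cv2.convexHull(k))
    print(n,"disc",hull,onz(c,hull[0],22),"bar",rb)
    e=cv2.boxPoints(rb);e=e[np.argsort(e[:,1])]
    import itertools
    # long axis ends
    s=[np.linalg.norm(e[0]-e[i]) for i in(1,2,3)]
    v=cv2.fitLine(kb,cv2.DIST_L2,0,.01,.01).ravel();L2=max(rb[1])/2
    p=np.array(rb[0]);q=[p+v[:2]*L2,p-v[:2]*L2]
    q=[onz(c,x,50) for x in q];dd=q[0]-q[1]
    print(q,np.linalg.norm(dd),np.degrees(np.arctan2(dd[1],dd[0])))
```

```text
(300, 792, 3) (300, 792, 3)
s disc ((152.0257568359375, 293.6505126953125), (33.37482833862305, 35.77290344238281), 88.05059051513672) [ 474.3454348  -302.86037492   22.        ] bar ((153.2688751220703, 291.3160400390625), (34.18926239013672, 9.227214813232422), 29.05460548400879)
[array([ 528.84585092, -303.94661944,   50.        ]), array([ 445.30588242, -307.36068914,   50.        ])] 83.60970164576811 2.3402330267055156
t disc ((372.5815124511719, 221.10818481445312), (27.048507690429688, 27.254465103149414), 154.5018310546875) [ 474.46508422 -300.10196703   22.        ] bar ((374.29730224609375, 220.78379821777344), (26.63263702392578, 4.93196964263916), 80.53767395019531)
[array([ 437.88248974, -303.61333273,   50.        ]), array([ 512.58091572, -293.47817485,   50.        ])] 75.38286455770005 -172.27323508783002
```

View pics/c.png

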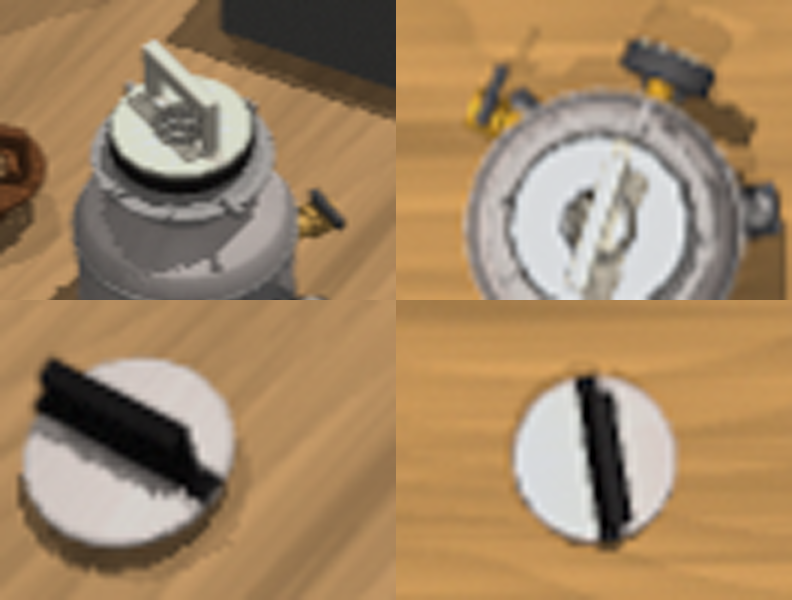

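The crops confirm it: the white strainer arch is in the neck (bar running from crop (580,280) to (625,150) in the top view), with a long rib at (645,110). The gauge, a black dial on a brass stem, is at (667,65). So the neck's +x points up the image and slightly right. The cap stands bar up.

Run:
```python
from h import *
a=cap("scene");b=cap("top")
P=[]
for n,c,(x0,y0,x1,y1) in(("s",a,(225,143,280,185)),("t",b,(232,190,280,235))):
    g=cv2.cvtColor(c["img"],cv2.COLOR_RGB2HSV)
    w=(g[...,2]>np.array(190 if n=="t" else 190)).astype(np.uint8);w&=(g[...,1]<50)
    m=np.zeros_like(w);m[y0:y1,x0:x1]=w[y0:y1,x0:x1]
    if n=="s": m[:158]=0
    k=max(cv2.findContours(m,cv2.RETR_EXTERNAL,cv2.CHAIN_APPROX_NONE)[0],key=cv2.contourArea)
    pts=np.array([onz(c,q[0],173) for q in cv2.convexHull(k).astype(float)])
    (x,y),r=cv2.minEnclosingCircle(pts[:,:2].astype(np.float32))
    e=cv2.fitEllipse(cv2.convexHull(k));print(n,"flange",x,y,r,onz(c,e[0],173))
C=lambda u,v:(220+(u-396)/6,175+v/6)
S=lambda u,v:(210+u/4.4,135+v/4.4)
# strainer bar ends at bar top z=211 (top view)
q=[onz(b,C(*p),211) for p in((622,147),(578,283))];d=q[0]-q[1];print("sbar top",sum(q)/2,np.linalg.norm(d),np.degrees(np.arctan2(d[1],d[0])))
q=[onz(a,S(*p),211) for p in((155,42),(212,108))];d=q[1]-q[0];print("sbar scene",sum(q)/2,np.linalg.norm(d),np.degrees(np.arctan2(d[1],d[0])))
print("gauge",onz(b,C(667,65),90),"rib",onz(b,C(645,110),154))
D=lambda u,v:(340+(u-396)/6,195+(v-300)/6)
q=[onz(b,D(*p),25) for p in((586,380),(609,542))];d=q[0]-q[1];print("cap feet",sum(q)/2,np.linalg.norm(d),np.degrees(np.arctan2(d[1],d[0])))
F=lambda u,v:(132+u/6,270+(v-300)/6)
q=[onz(a,F(*p),56) for p in((47,370),(187,438))];d=q[1]-q[0];print("cap bar scene top",sum(q)/2,np.linalg.norm(d),np.degrees(np.arctan2(d[1],d[0])))
q=[onz(b,(u/1.5625,v/1.5625),95) for u,v in((165,312),(258,297),(275,412),(182,428))];print("tub",sum(q)/4,q)
for u,v in((438,327),(386,370),(372,297)):print("lug",onz(b,(u/1.5625,v/1.5625),20))
print("bottle",onz(b,(235/1.5625,196/1.5625),170))
```

```text
s flange 505.0574645996094 37.259639739990234 35.19438552856445 [505.56219873  36.74219686 173.        ]
t flange 503.6285095214844 40.50483703613281 36.853416442871094 [502.9616916   40.15095224 173.        ]
sbar top [504.95561995  37.6683905  211.        ] 59.02239513415433 -18.902282666256408
sbar scene [508.91492364  37.13914898 211.        ] 57.8754697698151 -23.353067421640954
gauge [576.91840746   9.1576294   90.        ] rib [551.98123073  18.93420649 154.        ]
cap feet [ 472.34867169 -302.28675515   25.        ] 78.68122523030857 6.387201793175582
cap bar scene top [ 480.65192112 -302.53474197   56.        ] 62.334364187461354 8.872865084383541
tub [456.26805999 354.82065631  95.        ] [array([546.46945999, 453.82018133,  95.        ]), array([570.03763209, 285.49562205,  95.        ]), array([367.66431565, 256.73856364,  95.        ]), array([340.90083222, 423.22825823,  95.        ])]
lug [513.94518048 -33.32012489  20.        ]
lug [436.14220307  64.39552174  20.        ]
lug [572.01352217  88.31576236  20.        ]
bottle [735.41000206 307.90979186 170.        ]
```

Emit:
send_rows(targets=[0, 0, 0, -0.745, -0.48, -0.04, 1, 0, 0, 0, -0.745, -0.48, -0.04, 1, 0, 0, 0, -0.745, -0.48, -0.04, 1, 0, 0, 0, -0.745, -0.48, -0.04, 1, 0, 0, 0, -0.745, -0.48, -0.04, 1], newtons=40)

```text
time_s: 0.92
eef_pos: [357.3, 259.3, 243.5]
ee_rot: [0.0, 0.203, 0.979, 0.0]
force: [1.2, 0.4, -0.2]
grip_width: 1.001
grip_force: 0.0
```

Emit:
send_rows(targets=[0, 0, 0, -0.745, -0.48, -0.04, 1, 0, 0, 0, -0.745, -0.48, -0.04, 1, 0, 0, 0, -0.745, -0.48, -0.04, 1, 0, 0, 0, -0.745, -0.48, -0.04, 1, 0, 0, -3, -0.745, -0.48, -0.04, 1])

```text
time_s: 1.55
eef_pos: [505.1, 38.1, 255.4]
ee_rot: [0.0, 0.177, 0.984, 0.0]
force: [0.4, 0.9, 0.6]
grip_width: 1.003
grip_force: 0.0
```

```bash
cat >> h.py <<'E'
def go(x,y,z,yaw=None):
    "shift (units of 60 mm, tool axes) and turn still to go; yaw = world angle of tool y"
    s=monitor.sense();q=s["ee_rot"];R=Ro.from_quat([q[1],q[2],q[3],q[0]]).as_matrix()
    cy=np.degrees(np.arctan2(R[1,1],R[0,1]))
    print("t",round(s["time_s"],2),"pos",np.round(s["eef_pos"],1),"yawy",round(cy,1),"z",np.round(R[:,2],3),"F",np.round(s["force"],1),"T",np.round(s["wrist_torque"],2),"w",round(s["grip_width"],3),"g",round(s["grip_force"],1),"j6",round(s["joints"][5],2))
    print("shift",np.round(R.T@(np.array([x,y,z])-np.array(s["eef_pos"]))/60,3),"turnz",None if yaw is None else round(cy-yaw,1))
E
python3 -c "
from h import *
go(504.5,38.5,185,69.5)"
```

```text
t 1.55 pos [505.1  38.1 255.4] yawy 69.6 z [ 0.  0. -1.] F [0.4 0.9 0.6] T [0.05 0.01 0.03] w 1.003 g 0.0 j6 -1.37
shift [0.012 0.002 1.174] turnz 0.1
```

Emit:
send_rows(targets=[0, 0, 0, 0, 0, 0.45, 1, 0, 0, 0, 0, 0, 0.45, 1, 0, 0, 0, 0, 0, 0.27, 0, 0, 0, 0, 0, 0, 0, -1, 0, 0, 0, 0, 0, 0, -1])

```text
time_s: 2.17
eef_pos: [504.7, 39.8, 185.9]
ee_rot: [0.001, 0.177, 0.984, 0.0]
force: [0.1, -0.3, 0.4]
grip_width: 0.378
grip_force: 0.0
```

Emit:
send_rows(targets=[0, 0, 0, 0, 0, 0, -1, 0, 0, 0, 0, 0, 0, -1, 0, 0, 0, 0, 0, 0, -1])

```text
time_s: 2.55
eef_pos: [504.7, 39.7, 185.7]
ee_rot: [0.001, 0.177, 0.984, 0.0]
force: [0.2, 0.7, 3.2]
grip_width: 0.096
grip_force: 43.8
```

```bash
python3 -c "
from h import *
go(504.5,38.5,255,69.5)"
```

```text
t 2.55 pos [504.7  39.7 185.7] yawy 69.6 z [ 0.001 -0.    -1.   ] F [0.2 0.7 3.2] T [-0.03 -0.02  0.02] w 0.096 g 43.8 j6 -1.37
shift [-0.006 -0.02  -1.155] turnz 0.1
```

Emit:
send_rows(targets=[0, 0, 0, 0, 0, -0.5, -1, 0, 0, 0, 0, 0, -0.85, -1, 0, 0, 0, 0.432, 0.773, 0, -1, 0, 0, 0, 0.432, 0.773, 0, -1, 0, 0, 0, 0.432, 0.773, 0, -1])

```text
time_s: 3.18
eef_pos: [479.5, 198.8, 265.9]
ee_rot: [-0.0, 0.178, 0.984, -0.0]
force: [0.6, -0.2, -0.8]
grip_width: 0.097
grip_force: 43.1
```

Emit:
send_rows(targets=[0, 0, 0, 0.432, 0.773, 0, -1, 0, 0, 0, 0.432, 0.773, 0, -1, 0, 0, 0, 0.432, 0.773, 0, -1, 0, 0, 0, 0, 0, 0.85, -1, 0, 0, 0, 0, 0, 0.9, -1])

```text
time_s: 3.8
eef_pos: [455.4, 355.5, 159.6]
ee_rot: [0.0, 0.177, 0.984, 0.0]
force: [0.2, 0.3, -1.1]
grip_width: 0.099
grip_force: 43.1
```

Run:
```python
from h import *
go(456,355,96)
b=cap("top");a=cap("scene")
cv2.imwrite("pics/d.png",cv2.resize(np.hstack([a["img"][80:240,180:360],b["img"][130:290,100:300]])[...,::-1],(800,337)))
```

```text
t 3.8 pos [455.4 355.5 159.6] yawy 69.7 z [ 0.001  0.    -1.   ] F [ 0.2  0.3 -1.1] T [ 0.   -0.01 -0.03] w 0.099 g 43.1 j6 -0.76
shift [-0.012 -0.004  1.06 ] turnz None
```

View pics/d.png

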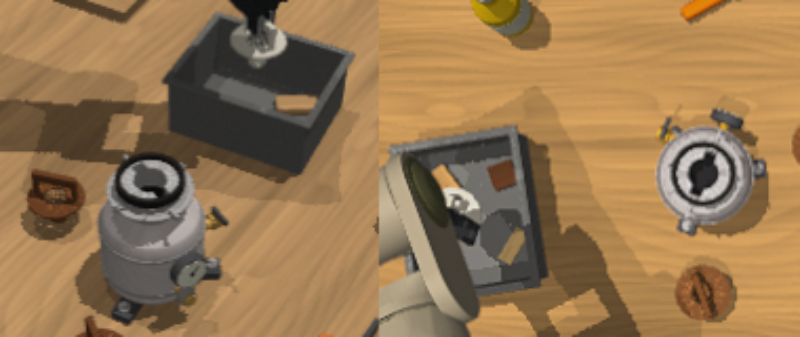

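The strainer hangs over the tub (scene crop (258,45)). The neck is free, with its black gasket ring and notches visible at top crop (703,172). I'll lower, release and rise.

Emit:
send_rows(targets=[0, 0, 0, 0, 0, 0.6, -1, 0, 0, 0, 0, 0, 0.5, -1, 0, 0, 0, 0, 0, 0, -0.2, 0, 0, 0, 0, 0, 0, -0.2, 0, 0, 0, 0, 0, -0.3, -0.2])

```text
time_s: 4.53
eef_pos: [456.1, 355.0, 114.7]
ee_rot: [0.0, 0.177, 0.984, 0.0]
force: [-0.5, -0.5, 0.7]
grip_width: 0.398
grip_force: 0.0
```

Emit:
send_rows(targets=[0, 0, 0, 0, 0, -0.9, 0, 0, 0, 0, 0, 0, -1, 0])

```text
time_s: 4.78
eef_pos: [455.8, 354.8, 230.7]
ee_rot: [0.001, 0.177, 0.984, 0.001]
force: [0.3, 0.2, 0.9]
grip_width: 0.502
grip_force: 0.0
```

Run:
```python
from h import *
go(475,-302,120,97.5)
b=cap("top");a=cap("scene")
A=cv2.resize(a["img"][145:185,225:278,::-1],None,fx=7.5,fy=7.5,interpolation=cv2.INTER_CUBIC)[:300,:397]
B=cv2.resize(b["img"][192:232,228:281,::-1],None,fx=7.5,fy=7.5,interpolation=cv2.INTER_CUBIC)[:300,:397]
T=cv2.resize(a["img"][80:170,250:370,::-1],None,fx=3.3,fy=3.3)[:297,:397]
T2=cv2.resize(b["img"][180:280,95:195,::-1],None,fx=2.97,fy=2.97)[:297,:397]
o=np.zeros((600,800,3),np.uint8);o[:300,:397]=A;o[:300,400:797]=B;o[300:597,:T.shape[1]]=T;o[300:597,400:400+T2.shape[1]]=T2
cv2.imwrite("pics/e.png",o)
for n,c,(x0,y0,x1,y1) in(("s",a,(225,145,278,188)),("t",b,(235,192,275,232))):
    g=cv2.cvtColor(c["img"],cv2.COLOR_RGB2HSV)[...,2]
    m=np.zeros_like(g);m[y0:y1,x0:x1]=(g[y0:y1,x0:x1]<55)
    k=max(cv2.findContours(m,cv2.RETR_EXTERNAL,cv2.CHAIN_APPROX_NONE)[0],key=cv2.contourArea)
    e=cv2.fitEllipse(cv2.convexHull(k));pts=np.array([onz(c,q[0],168) for q in cv2.convexHull(k).astype(float)],np.float32)
    print(n,e,onz(c,e[0],169),cv2.minEnclosingCircle(pts[:,:2]))
```

```text
t 4.78 pos [455.8 354.8 230.7] yawy 69.6 z [ 0.002  0.001 -1.   ] F [0.3 0.2 0.9] T [ 0.    0.02 -0.  ] w 0.502 g 0.0 j6 -0.76
shift [ -4.119 -10.149   1.837] turnz -27.9Traceback (most recent call last):
  File "<stdin>", line 15, in <module>
cv2.error: OpenCV(4.12.0) /io/opencv/modules/imgproc/src/shapedescr.cpp:201: error: (-215:Assertion failed) count >= 0 && (depth == CV_32F || depth == CV_32S) in function 'minEnclosingCircle'
```

View pics/e.png

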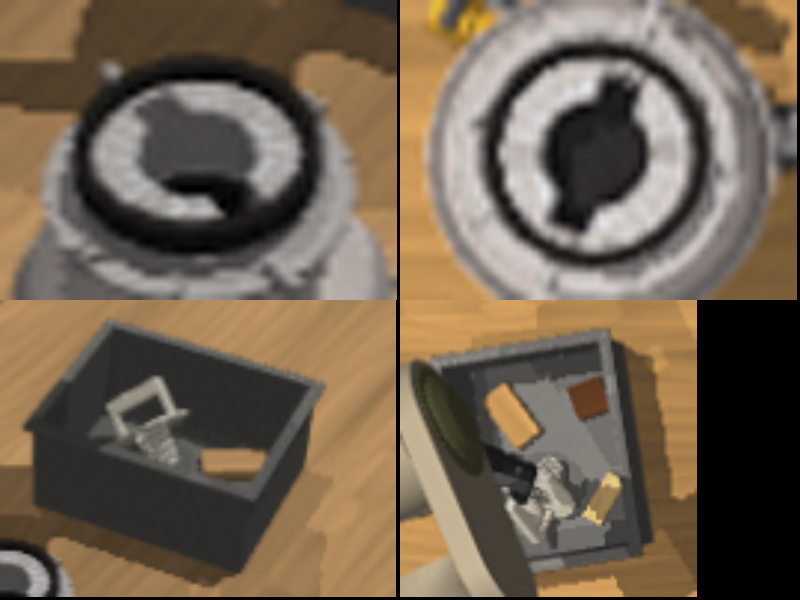

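The strainer lies inside the tub (scene crop (145,420)). The notches in the neck are at top crop (622,90) and (572,218), so the notch yaw is about -21°. Next I move to the cap.

Emit:
send_rows(targets=[0, 0, 0, -0.37, -0.92, 0, 0, 0, 0, 0, -0.37, -0.92, 0, 0, 0, 0, 0, -0.37, -0.92, 0, 0, 0, 0, 0, -0.37, -0.92, 0, 0, 0, 0, 0, -0.37, -0.92, 0, 0])

```text
time_s: 5.5
eef_pos: [463.6, 55.6, 228.9]
ee_rot: [0.002, 0.177, 0.984, 0.0]
force: [1.3, -0.7, 0.9]
grip_width: 0.497
grip_force: 0.0
```

Emit:
send_rows(targets=[0, 0, 0, -0.37, -0.92, 0, 0, 0, 0, 0, -0.37, -0.92, 0, 0, 0, 0, 0, -0.37, -0.92, 0, 0, 0, 0, 0, -0.37, -0.92, 0, 0, 0, 0, 0, -0.37, -0.92, 0, 0])

```text
time_s: 6.12
eef_pos: [471.2, -242.2, 229.0]
ee_rot: [0.001, 0.177, 0.984, -0.001]
force: [1.1, 0.2, 0.1]
grip_width: 0.497
grip_force: 0.0
```

Emit:
send_rows(targets=[0, 0, 0, -0.4, -0.9, 0, 0, 0, 0, -9.3, 0, 0, 0.3, 0, 0, 0, -9.3, 0, 0, 0.6, 0, 0, 0, -9.3, 0, 0, 0.6, 0])

```text
time_s: 6.62
eef_pos: [475.2, -299.5, 137.9]
ee_rot: [0.001, -0.068, 0.998, -0.001]
force: [0.9, -0.4, -0.1]
grip_width: 0.5
grip_force: 0.0
```

Run:
```python
from h import *
go(474.4,-301.5,27,97.5)
b=cap("top");a=cap("scene")
cv2.imwrite("pics/f.png",np.hstack([cv2.resize(a["img"][250:330,110:210,::-1],(400,320)),cv2.resize(b["img"][180:260,320:420,::-1],(400,320))]))
B=lambda u,v:(228+(u-400)/7.5,192+v/7.5)
A=lambda u,v:(225+u/7.5,145+v/7.5)
for n,c,f,p in(("t",b,B,((622,90),(572,218))),("s",a,A,((160,98),(240,212)))):
    q=[onz(c,f(*x),165) for x in p];d=q[0]-q[1] if n=="t" else q[1]-q[0];print(n,"notch",sum(q)/2,np.linalg.norm(d),np.degrees(np.arctan2(d[1],d[0])))
for n,c,(x0,y0,x1,y1) in(("s",a,(225,145,278,188)),("t",b,(238,196,272,229))):
    g=cv2.cvtColor(c["img"],cv2.COLOR_RGB2HSV)[...,2]
    m=np.zeros_like(g);m[y0:y1,x0:x1]=(g[y0:y1,x0:x1]<55)
    k=max(cv2.findContours(m,cv2.RETR_EXTERNAL,cv2.CHAIN_APPROX_NONE)[0],key=cv2.contourArea)
    h=cv2.convexHull(k);e=cv2.fitEllipse(h);r=[np.round(onz(c,q[0],168)[:2],1) for q in h.astype(float)]
    print(n,e,onz(c,e[0],168),np.ptp(r,axis=0))
```

```text
t 6.62 pos [ 475.2 -299.5  137.9] yawy 97.8 z [ 0.002 -0.002 -1.   ] F [ 0.9 -0.4 -0.1] T [-0.02 -0.01  0.03] w 0.5 g 0.0 j6 -2.48
shift [ 0.022 -0.026  1.848] turnz 0.3
t notch [501.96910436  38.34126915 165.        ] 47.2268657341369 -22.319890240898644
s notch [506.96845022  37.97357437 165.        ] 56.37853868670683 -27.601069934441192
s ((250.75823974609375, 165.73764038085938), (26.11834144592285, 33.18138885498047), 86.84364318847656) [507.53441318  34.02831679 168.        ] [79.1 83.7]
t ((253.7001190185547, 212.10736083984375), (29.21881866455078, 29.330989837646484), 147.6132049560547) [502.98939609  39.70628482 168.        ] [72.4 72.5]
```

View pics/f.png

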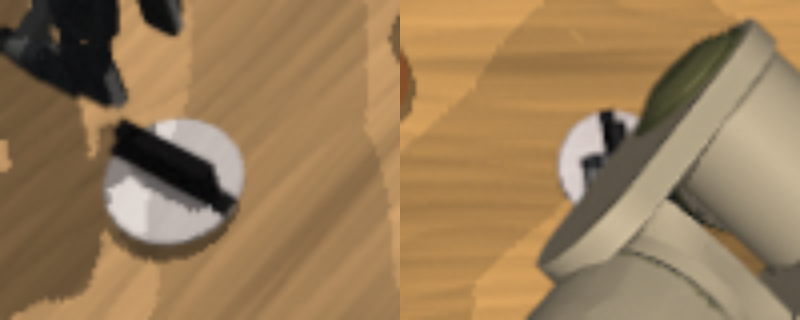

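The cap is still upright under the gripper, bar at scene crop (170,165), with the fingers straddling it above. I'll go down and grip.

Emit:
send_rows(targets=[0, 0, 0, 0.02, -0.025, 0.7, 0, 0, 0, 0, 0, 0, 0.7, 0, 0, 0, 0, 0, 0, 0.44, 0, 0, 0, 0, 0, 0, 0, -1, 0, 0, 0, 0, 0, 0, -1], newtons=80)

```text
time_s: 7.35
eef_pos: [474.9, -301.5, 29.2]
ee_rot: [0.001, -0.065, 0.998, -0.001]
force: [-0.1, 0.1, -0.4]
grip_width: 0.129
grip_force: 77.9
```

Emit:
send_rows(targets=[0, 0, 0, 0, 0, 0, -1, 0, 0, 0, 0, 0, 0, -1])

```text
time_s: 7.6
eef_pos: [474.9, -301.6, 29.2]
ee_rot: [0.001, -0.065, 0.998, -0.002]
force: [-0.3, 1.0, 7.5]
grip_width: 0.122
grip_force: 79.3
```

Run:
```python
from h import *
go(474.4,-301.5,230)
a=cap("scene");b=cap("top")
cv2.imwrite("pics/g0.png",a["img"][...,::-1])
```

```text
t 7.6 pos [ 474.9 -301.6   29.2] yawy 97.4 z [ 0.003 -0.003 -1.   ] F [-0.3  1.   7.5] T [0.09 0.07 0.02] w 0.122 g 79.3 j6 -2.47
shift [-0.    -0.009 -3.347] turnz None
```

Emit:
send_rows(targets=[0, 0, 0, 0, 0, -0.6, -1, 0, 0, 9.8, 0, 0, -0.9, -1, 0, 0, 9.8, 0, 0, -0.9, -1, 0, 0, 9.8, 0, 0, -0.9, -1])

```text
time_s: 8.2
eef_pos: [473.6, -300.3, 227.6]
ee_rot: [0.001, 0.193, 0.981, -0.0]
force: [1.3, 0.3, -2.6]
grip_width: 0.125
grip_force: 78.5
```

Emit:
send_rows(targets=[0, 0, 0, 0.278, 0.907, 0, -1, 0, 0, 0, 0.278, 0.907, 0, -1, 0, 0, 0, 0.278, 0.907, 0, -1, 0, 0, 0, 0.278, 0.907, 0, -1, 0, 0, 0, 0.278, 0.907, 0, -1])

```text
time_s: 8.82
eef_pos: [497.8, -15.1, 225.8]
ee_rot: [0.001, 0.191, 0.982, -0.0]
force: [1.3, -0.9, -2.4]
grip_width: 0.124
grip_force: 78.7
```

Emit:
send_rows(targets=[0, 0, 0, 0.278, 0.907, 0, -1, 0, 0, 0, 0, 0, 0, -1])

```text
time_s: 9.07
eef_pos: [502.6, 43.0, 225.7]
ee_rot: [0.001, 0.188, 0.982, 0.0]
force: [0.5, -0.4, -2.5]
grip_width: 0.122
grip_force: 78.9
```

Run:
```python
from h import *
go(504.3,38.6,215,68)
a=cap("scene");b=cap("top")
cv2.imwrite("pics/g.png",np.hstack([cv2.resize(a["img"][100:200,200:300,::-1],(400,400),interpolation=cv2.INTER_CUBIC),cv2.resize(b["img"][160:260,200:300,::-1],(400,400),interpolation=cv2.INTER_CUBIC)]))
```

```text
t 9.07 pos [502.6  43.  225.7] yawy 68.3 z [ 0.001  0.    -1.   ] F [ 0.5 -0.4 -2.5] T [-0.06 -0.05  0.02] w 0.122 g 78.9 j6 -1.34
shift [-0.053 -0.058  0.178] turnz 0.3
```

View pics/g.png

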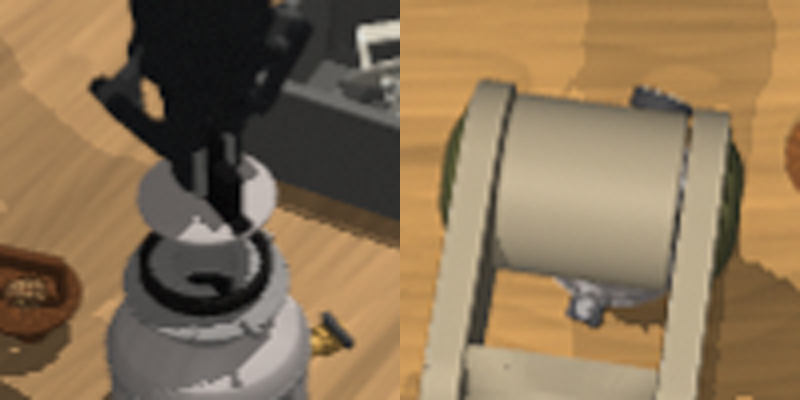

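The cap hangs level above the neck (disc ellipse centred near scene crop (207,199)). The gasket is just below, outer edges x≈140 to 272. I'll compare the two in the same camera so its bias cancels.

Run:
```python
from h import *
a=cap("scene");c=a
img=c["img"];g=cv2.cvtColor(img,cv2.COLOR_RGB2HSV)
m=np.zeros(g.shape[:2],np.uint8);w=((g[...,1]<60)&(g[...,2]>95)).astype(np.uint8)
m[136:161,230:272]=w[136:161,230:272]
k=max(cv2.findContours(m,cv2.RETR_EXTERNAL,cv2.CHAIN_APPROX_NONE)[0],key=cv2.contourArea)
m2=max(cv2.findContours(m,cv2.RETR_EXTERNAL,cv2.CHAIN_APPROX_NONE)[0],key=cv2.contourArea)
al=np.vstack([x for x in cv2.findContours(m,cv2.RETR_EXTERNAL,cv2.CHAIN_APPROX_NONE)[0] if cv2.contourArea(x)>15])
h=cv2.convexHull(al).astype(float)[:,0]
print("disc bbox",h.min(0),h.max(0))
from scipy.optimize import least_squares
def fit(pts,z,r):
    P=np.array([onz(c,p,z)[:2] for p in pts]);s=least_squares(lambda q:np.hypot(*(P-q).T)-r,P.mean(0),loss="soft_l1")
    return s.x,np.abs(s.fun).mean()
print("disc fit",fit(h,218.5,40.5))
# dark gasket: outer left/right/bottom edge points
d=(g[...,2]<50).astype(np.uint8);L=[]
for v in range(163,176):
    u=np.where(d[v,228:278])[0]+228
    if len(u)>2:print(v,u.min(),u.max())
```

```text
disc bbox [234. 139.] [268. 160.]
disc fit (array([508.74280274,  36.42329149]), np.float64(1.134971004830123))
163 235 266
164 235 266
165 235 266
166 235 266
167 235 266
168 235 266
169 235 266
170 235 266
171 236 265
172 236 265
173 237 264
174 238 263
175 239 262
```

Emit:
send_rows(targets=[0, 0, 0.3, -0.038, -0.056, 0.1, -1, 0, 0, 0, 0, 0, 0.25, -1, 0, 0, 0, 0, 0, 0.1, -1, 0, 0, 0, 0, 0, 0, -1])

```text
time_s: 9.72
eef_pos: [503.5, 35.6, 197.0]
ee_rot: [-0.001, 0.193, 0.981, -0.0]
force: [-0.2, -0.5, -1.7]
grip_width: 0.125
grip_force: 78.8
```

Emit:
send_rows(targets=[0, 0, 0, 0, 0, 0.06, -1, 0, 0, 0, 0, 0, 0.05, -1, 0, 0, 0, 0, 0, 0, -1])

```text
time_s: 10.1
eef_pos: [503.7, 36.0, 190.9]
ee_rot: [-0.0, 0.193, 0.981, 0.0]
force: [0.5, 2.7, -3.9]
grip_width: 0.121
grip_force: 78.7
```

```bash
python3 -c "
from h import *
go(503.5,39,184,68)"
```

```text
t 10.1 pos [503.7  36.  190.9] yawy 67.8 z [-0.     0.001 -1.   ] F [ 0.5  2.7 -3.9] T [ 0.5  -0.19  0.  ] w 0.121 g 78.7 j6 -1.34
shift [0.022 0.044 0.115] turnz -0.2
```

Emit:
send_rows(targets=[0, 0, 0, 0.022, 0.044, -0.04, -1, 0, 0, 0, 0, 0, 0, -1, 0, 0, 0, 0, 0, 0, -1, 0, 0, 0, 0, 0, 0.06, -1, 0, 0, 0, 0, 0, 0.0, -1])

```text
time_s: 10.72
eef_pos: [503.3, 38.7, 189.5]
ee_rot: [-0.0, 0.193, 0.981, -0.0]
force: [-0.2, 0.4, -2.2]
grip_width: 0.125
grip_force: 78.9
```

Emit:
send_rows(targets=[0, 0, 0, 0, 0, 0.05, -1, 0, 0, 0, 0, 0, 0.05, -1, 0, 0, 0, 0, 0, 0.0, -1])

```text
time_s: 11.1
eef_pos: [503.4, 38.7, 183.6]
ee_rot: [-0.0, 0.193, 0.981, -0.0]
force: [1.4, -0.2, -2.8]
grip_width: 0.123
grip_force: 78.9
```

```bash
python3 -c "
from h import *
go(503.5,39,180,68)"
```

```text
t 11.1 pos [503.4  38.7 183.6] yawy 67.8 z [-0.001  0.    -1.   ] F [ 1.4 -0.2 -2.8] T [ 0.    0.05 -0.05] w 0.123 g 78.9 j6 -1.34
shift [0.    0.005 0.06 ] turnz -0.2
```

The cap has entered freely, with the pins 7 mm below the rim top. Now I press.

Emit:
send_rows(targets=[0, 0, 0, 0, 0, 0.045, -1, 0, 0, 0, 0, 0, 0.035, -1, 0, 0, 0, 0, 0, 0, -1, 0, 0, 0, 0, 0, 0, -1], newtons=100)

```text
time_s: 11.6
eef_pos: [503.7, 38.7, 179.8]
ee_rot: [0.001, 0.193, 0.981, -0.0]
force: [-2.8, 0.6, 4.9]
grip_width: 0.123
grip_force: 102.6
```

```bash
python3 -c "
from h import *
go(503.5,39,178.7,68)"
```

```text
t 11.6 pos [503.7  38.7 179.8] yawy 67.8 z [ 0.001 -0.    -1.   ] F [-2.8  0.6  4.9] T [ 0.01  0.39 -0.04] w 0.123 g 102.6 j6 -1.34
shift [0.006 0.004 0.018] turnz -0.2
```

Emit:
send_rows(targets=[0, 0, 0, 0.012, 0, 0.03, -1, 0, 0, 0, 0, 0, 0, -1, 0, 0, 0, 0, 0, 0, -1])

```text
time_s: 11.98
eef_pos: [503.7, 38.7, 178.5]
ee_rot: [0.002, 0.193, 0.981, -0.0]
force: [-0.1, -0.5, 7.0]
grip_width: 0.12
grip_force: 103.3
```

```bash
python3 -c "
from h import *
go(503.5,39,178.2,28)"
```

```text
t 11.97 pos [503.7  38.7 178.5] yawy 67.8 z [ 0.003 -0.001 -1.   ] F [-0.1 -0.5  7. ] T [-0.14  0.15  0.01] w 0.12 g 103.3 j6 -1.34
shift [0.005 0.004 0.005] turnz 39.8
```

Pressed about 3 mm (7 N plus the cap's weight). I'll twist part of the way and check.

Emit:
send_rows(targets=[0, 0, 5, 0, 0, 0, -1, 0, 0, 6, 0, 0, 0, -1, 0, 0, 6, 0, 0, 0, -1, 0, 0, 0, 0, 0, 0, -1])

```text
time_s: 12.48
eef_pos: [503.8, 38.8, 178.5]
ee_rot: [0.002, 0.336, 0.942, 0.0]
force: [-0.1, -0.4, 7.8]
grip_width: 0.12
grip_force: 102.9
```

```bash
python3 -c "
from h import *
go(503.5,39,178.5,28)"
```

```text
t 12.47 pos [503.8  38.8 178.5] yawy 50.7 z [ 0.003 -0.001 -1.   ] F [-0.1 -0.4  7.8] T [-0.02  0.07 -0.07] w 0.12 g 102.9 j6 -1.04
shift [ 0.005 -0.     0.   ] turnz 22.7
```

Emit:
send_rows(targets=[0, 0, 6, 0, 0, 0, -1, 0, 0, 6, 0, 0, 0, -1, 0, 0, 6, 0, 0, 0, -1, 0, 0, 4.7, 0, 0, 0, -1, 0, 0, 0, 0, 0, 0, -1])

```text
time_s: 13.1
eef_pos: [503.8, 38.8, 178.5]
ee_rot: [0.002, 0.515, 0.857, 0.001]
force: [-0.3, 0.5, 8.1]
grip_width: 0.119
grip_force: 102.9
```

Run:
```python
from h import *
go(503.5,39,178.5,27.7)
a=cap("scene");b=cap("top")
cv2.imwrite("pics/i.png",np.hstack([cv2.resize(a["img"][130:200,210:290,::-1],(457,400),interpolation=cv2.INTER_CUBIC),cv2.resize(a["img"][80:180,220:360,::-1],(340,243)).copy() if 0 else cv2.copyMakeBorder(cv2.resize(a["img"][80:180,250:350,::-1],(340,340)),0,60,0,0,0)]))
```

```text
t 13.1 pos [503.8  38.8 178.5] yawy 28.0 z [ 0.003 -0.001 -1.   ] F [-0.3  0.5  8.1] T [0.   0.03 0.  ] w 0.119 g 102.9 j6 -0.64
shift [ 0.005 -0.002  0.   ] turnz 0.3
```

View pics/i.png

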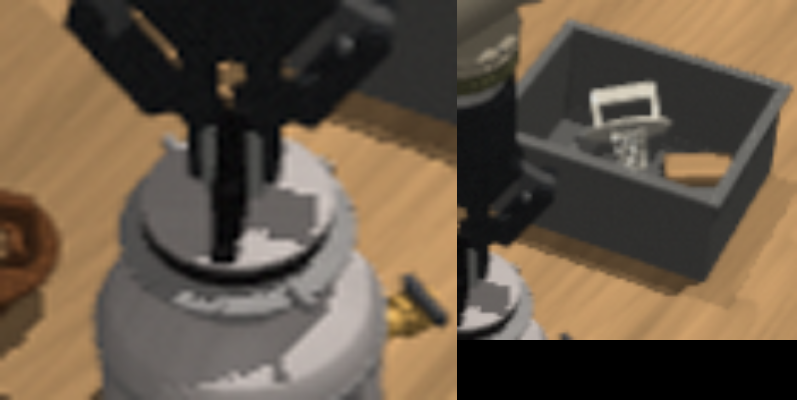

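The cap is seated level with its bar end at crop (225,255). The collar ribs show at about (185,298) and (300,298). I'll check the ribs' bearings against the bar.

Run:
```python
from h import *
a=cap("scene")
cen=np.array([503.8,38.8])
for y in(-22.3,-62.3,-102.3):
    r=np.radians(y);p=proj(a,[*(cen+47*np.array([np.cos(r),np.sin(r)])),154])[0];print(y,np.round((p-[210,130])*5.714,0))
r=np.radians(-62.3);print("barend",(proj(a,[*(cen+32*np.array([np.cos(r),np.sin(r)])),178.5+9.8-15])[0]-[210,130])*5.714)
cv2.imwrite("pics/j.png",cv2.resize(a["img"][160:195,225:275,::-1],(800,560),interpolation=cv2.INTER_CUBIC))
```

```text
-22.3 [294. 287.]
-62.3 [216. 301.]
-102.3 [147. 274.]
barend [220.390463   240.67990707]
```

View pics/j.png

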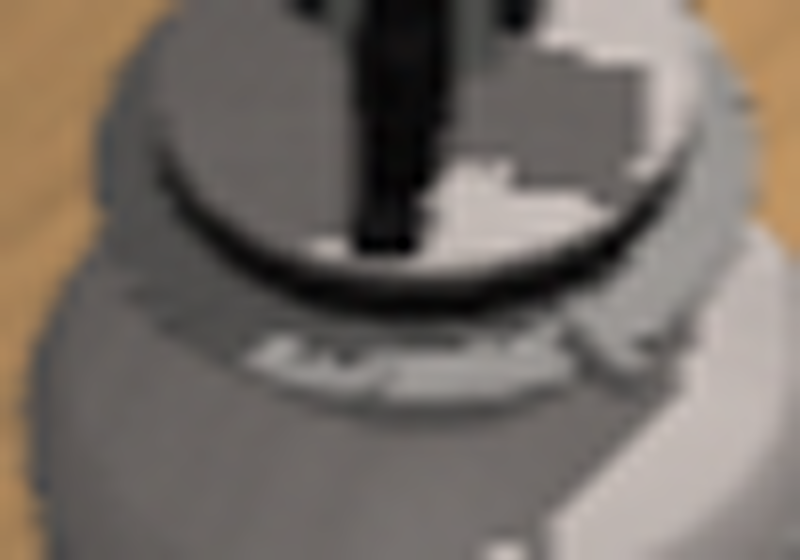

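The enlarged view shows the long notch rib at (600,345) and the short vent rib at (375,380), directly under the bar's end at (385,245). Both match the projected bearings within about 8 px of the previous crop (1–2 camera pixels). The cap is at the vent mark, pressed and gripped, so I'm handing in.

```bash
python3 -c "
from rig import job
print(job.finish_job())"
```

```text
the job is handed in; nothing more can be done
None
```

The strainer is in the scrap tub, and the cap is fitted, pressed about 3 mm into the gasket and twisted 40° clockwise to the vent mark, still held in the gripper; the job was handed in at about 13 s of the 58 s allowed.

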